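# Fit the stripper comb into a strap slitter's finned bed

### The arm

A 6-joint arm with a two-finger parallel gripper is mounted at the origin on the work surface. World frame = base frame: x ahead of the robot, y to its left, z up, the work surface at z = 0. Lengths are in m, angles in degrees, forces in N, time in s.
With the tool pointing down it reaches from about 0.25 to 0.85 m from the base axis. Payload 12.5 kg.
Tool frame: the origin (TCP) lies midway between the tips of the shut fingers; the grasp point (between the pads) lies hold_point_z behind it (hold_point_z is the distance from the TCP to the grasp point, in m); z points along the fingers, y is the line along which they close (so a half turn about z gives the same grasp; the last joint's range is limited). The gripper opens to 93 mm and grips with 3 to 60 N. Pads are 15 mm wide; open, the fingers measure 128 mm over their backs; the gripper's body (75 mm by 188 mm) begins 65 mm behind the grasp point.
Start: joints at [65.569, 20.094, 94.641, -0, 65.266, -4.847], TCP at [0.184, 0.518, 0.219] pointing down, gripper open.
Joint ranges: [-157.81, 157.81], [-45, 120.19], [0.68, 151.7], [-89.99, 269.99], [4.06, 180], [-164.3, 164.3]. Speed limits (degrees/s): [127.2, 127.2, 159.86, 180, 180, 180].

### API

Orientations are given as a 3x3 rotation matrix whose columns are the frame's x, y, z axes.
In Python, from bench import * gives the robot as it stands.
- The arm moves only by the tool carry_out, never from a script. Its argument "series" is text: rows parted by semicolons, each of 7 numbers parted by spaces: the shift along the tool's x, y, z in cm, then the turn, a rotation vector about the tool's x, y, z in degrees, then the opening, from -1 (shut) to 1 (fully open). In form: dx dy dz rx ry rz claw; .... A call has exactly 5 rows; each row is the pose to reach, as a shift and turn from the pose commanded when the call began, along the tool's axes at that moment; what a row does not reach only later rows make up. A row lasts 1/10 s, in which the tool goes at most 50 mm and 8.59 degrees, less where a joint would pass 70% of its speed; a pose out of reach is approached as far as the arm can. A call with a gripper value outside its range is refused whole. The fingers move at their own pace and stop on an object; "newtons" is the grip in N (left out, the last holds). Time passes only in rows, so rows that repeat a pose let the fingers close, or fill a call up. It gives the time, the measured TCP pose, the force, the opening and the grip force at its end, in the units of the state.
- state(): the state, without advancing time (a new reading comes with each control period).
- snapshot(name): name is "side" or "top" or "wrist"; returns a dict with "image" (400x640x3 uint8, blue, green, red), "mtx" (3x3 intrinsics, pixels), "dist" ([k1, k2, p1, p2, k3] as OpenCV has them; the pictures are not rectified), "R" (3x3) and "t" (3): a world point X has camera coordinates R X + t; the wrist camera has in their place "mount" (4x4, takes a point from camera to tool coordinates, whose origin is the TCP and whose axes are the flange's). Camera axes: x right, y down, z forward; pixel columns grow to the right and rows downward; lengths in m; the calibration is good to about 2 mm. A picture is of the moment at which its call begins: read the wrist's pose just before it. There is no depth.
- job_done(): hands the job in; it is judged then, once.
The state is a dict: "time_s": time; "qpos": joint angles; "qd": joint speeds; "tau": joint torques, N m; "tool_pos": TCP position; "orientation": TCP orientation; "contact_force": force on the tool from outside, world axes, zero at the start; "wrist_torque": the same for the moment, N m; "finger_gap": finger opening in m; "gripper_force": force on a finger pad.
Only numpy, scipy, OpenCV 4.12 (cv2) and the standard library are available. Lean on these libraries where they do the work, as an engineer would, in place of code of your own. Each camera call takes 0.05 s, during which the arm holds its last target. There are 200 camera calls.

### The job

Take the orange stripper comb out of the parts tray and fit it into the finned bed of the strap-slitter guide, its fins sliding down between the bed's fins until it sits fully home and level, its fin ends flush with the bed's ends. Keep hold of it until the fins are well in (do not drop or force it), then let go and move clear. Leave the other parts in the tray and do not knock over the amber jar.

Things in the scene. Friction and masses are not known exactly. Their poses are not given: they have to be found in the camera images.
- comb_mid (a point): Centre of the orange comb (loose, about 0.2 kg, 68 mm tall), standing on its fins in the tray. x along the fins, y across, z up. Grip rib on top: 44 (x) by 14 (y) mm, 36 mm tall, its top 34 mm above this point; take it there, fingers closing along y. Plate under it: 50 (x) by 66 (y) by 8 mm, its top 2 mm below this point. Same when turned half round; fits either way.
- comb_foot (a point): Middle of the orange comb's underside (fin tips), 34 mm below its centre. Five fins run along x: each 50 mm long, 5 mm thick, 24 mm tall up to the plate, at y = -28, -14, 0, 14 and 28 mm.
- guide: Fixed frame of the strap-slitter guide: grey base plate 150 (x) by 170 (y) by 12 mm, origin at the centre of its underside, z up. Two dark rails along y hold the finned bed. A steel roller of 22 mm diameter lies along y at x = +62 mm, on posts 58 mm high. With the comb fully home its centre is 54 mm above this origin.
- guide_mid (a point): Frame's centre, 44 mm above its origin, level with the tops of the bed's fins. The bed is centred in x, but was left anywhere up to 8 mm to either side along y, stiff (over 100 N): the bed's y offset is NOT in any reported pose; find it by touch or by eye.
- guide_rim (a point): Point on the frame's top at its +y edge, y = +85 mm, 12 mm up. The bed: aluminium comb 50 (x) by 96 (y) mm, five slots along x, 8 mm wide, 26 mm deep, 14 mm apart, open at both x ends, between four 6 mm fins and two dark 16 mm end cheeks. The comb's fins have 1.5 mm clearance each side; a pitch off, a cheek blocks it. Home, its plate lies on the bed's fins.
- tray: Fixed shallow grey parts tray, 200 (x) by 345 (y) by 32 mm, wall and floor 5 mm; origin at the centre of its underside. It holds the orange comb, the blue comb and other parts, which lie in any order.
- coarse_mid (a point): Centre, half-way up, of a blue comb of the same height and handle with three thick fins, which is not wanted and stays in the tray.
- spacer: Loose aluminium block, 50 by 50 by 22 mm, in the tray; origin at the centre of its underside.
- jar: Amber jar with black lid, 64 mm diameter, 80 mm tall, standing to the right on the table; origin at the centre of its underside.
- collar: Loose steel collar, 34 mm diameter, 14 mm tall, in the tray; origin at the centre of its underside.
- bush: Loose brass bush, 30 mm diameter, 18 mm tall, in the tray; origin at the centre of its underside.
Not all that is in view belongs to the job. Several things have the shape of the guide; the one meant has the colours described above.

How it is judged (in metres and radians):
On the way, in this order (a step that is already met when the one before it is completed fails the run):
1. the orange comb is lifted out of the tray by the gripper (height (world z) of comb_mid above 0.075 m and contact force between the fingers and comb above 0.5 N), for 0.1 s.
2. its fins are at least 9 mm down between the bed's fins while the gripper still holds it (z of comb_mid in the frame of guide below 0.069 m and horizontal distance between comb_mid and guide below 0.02 m and contact force between the fingers and comb above 0.5 N), for 0.1 s.
At the end, for the whole second after the job is handed in: The orange comb rests in the bed, released and still: its centre within 3 mm of fully home height (54 mm above the guide's origin), within 8 mm of the guide's centre lengthwise (x) and 13 mm crosswise (y), its fins along the bed's within 0.1 rad, tilted less than 0.06 rad (z of comb_mid in the frame of guide between 0.05 and 0.057 m and x of comb_mid in the frame of guide between -0.008 and 0.008 m and y of comb_mid in the frame of guide between -0.013 and 0.013 m and angle between the x axis of comb_mid and the x axis of guide, either way round below 0.1 rad and angle between comb_mid's own z axis and vertical below 0.06 rad and linear speed of comb below 0.02 m/s and contact force between the fingers and comb below 0.05 N); the robot touches nothing.
It fails at once if the comb is forced against the guide with more than 100 N (contact force between comb and guide above 100 N).
It fails at once if the jar is knocked over (angle between jar's own z axis and vertical above 0.5 rad).
It fails at once if another part (blue comb, aluminium block, steel collar, brass bush) is lifted out of the tray (height (world z) of coarse_mid above 0.09 m or height (world z) of any of spacer, collar, bush above 0.06 m).
It also fails if it takes over 64 s, if anything falls off the work surface, if the arm or the gripper's body presses on something with over 40 N, if the wrist force passes 120 N, or if a joint passes its speed limit or range.

## Working session

There is one attempt and no reset: what is moved stays moved. The work goes in short steps, Python scripts to look and compute and a tool call to move; the robot and the scene stay as the last step left them, time stands still between calls to the robot, and variables do not carry over. Pictures are saved under pics/ and viewed, at most 10 in all, crops included, and the job is handed in when it is done.

Besides the shell and the picture viewer there is one more tool, called after ">>>" in YAML: its name, and indented under it one key for each argument. carry_out: Moves the arm, as the interface text tells. Its arguments: {"type":"object","properties":{"series":{"type":"string"},"newtons":{"type":"number"}},"required":["series"]}

```bash
mkdir -p pics; ls
python3 - <<'E'
from bench import *
import cv2
s=state();print({k:s[k] for k in s})
for n in("top","side"):
    d=snapshot(n);cv2.imwrite(f"pics/{n}0.png",d["image"]);print(n,d["mtx"],d["dist"],d.get("R"),d.get("t"))
E
```

```text
pics
{'time_s': 0.0, 'qpos': array([ 6.55682139e+01,  2.01251696e+01,  9.46761915e+01, -4.81707265e-04,
        6.52648072e+01, -4.84506981e+00]), 'qd': array([-0.04037641,  0.0693748 ,  0.05045524, -0.02555092, -0.01335249,
        0.05846691]), 'tau': array([ 2.55527688e-03, -4.97324646e+01, -2.85262173e+01,  7.00286007e-02,
        2.56977364e-02, -8.30174304e-05]), 'tool_pos': array([0.18419724, 0.51788224, 0.2180985 ]), 'orientation': array([[-9.42136360e-01,  3.35229560e-01, -4.70706661e-04],
       [ 3.35229879e-01,  9.42135774e-01, -1.05460064e-03],
       [ 8.99362759e-05, -1.15137254e-03, -9.99999333e-01]]), 'contact_force': array([ 0.09843622, -0.58265188, -0.17977744]), 'wrist_torque': array([-0.0309947 ,  0.02498498,  0.00053411]), 'gripper_force': 0.0, 'finger_gap': 0.09296707501899268}
top [[449.32040075   0.         319.09926999]
 [  0.         449.32040075 185.57219375]
 [  0.           0.           1.        ]] [-0.12932194  0.          0.          0.          0.        ] [[-0.03964915 -0.99920372 -0.00445845]
 [-0.97904992  0.03974051 -0.19970464]
 [ 0.1997228  -0.00355308 -0.979846  ]] [-0.08006731  0.45456475  1.07276787]
side [[499.67899594   0.         325.0405723 ]
 [  0.         499.67899594 206.65193503]
 [  0.           0.           1.        ]] [-0.07227341  0.          0.          0.          0.        ] [[ 0.92320472 -0.38381097  0.0195497 ]
 [-0.24076407 -0.61727595 -0.74900138]
 [ 0.29954251  0.68677474 -0.66227996]] [-0.45320128  0.0932259   1.40294099]
```

View pics/top0.png

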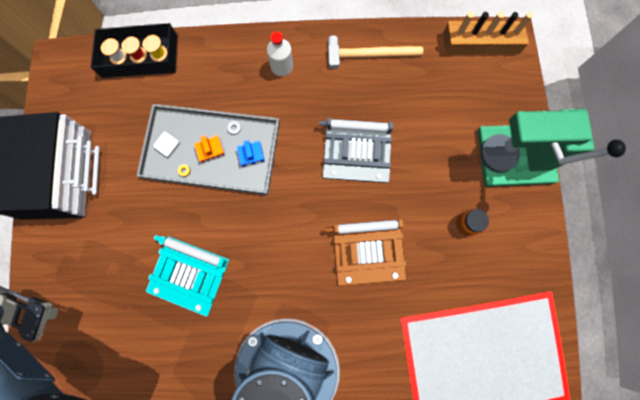

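View pics/side0.png

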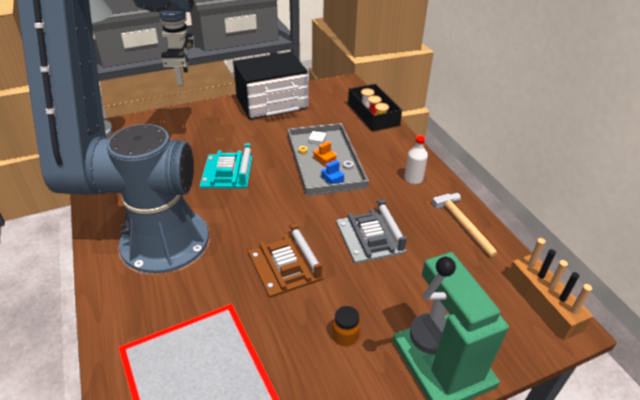

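The top view shows the orange comb at (208,149), blue comb at (250,153), grey guide at (358,150) with its roller on the far side (world +x), and the jar at (475,222). The side view agrees: comb at (325,152), guide at (370,235).

```bash
cat > h.py <<'E'
import numpy as np,cv2
from bench import *
def pose():
    s=state();return np.array(s["tool_pos"]),np.array(s["orientation"])
def snap(n):
    p,R=pose() if n=="wrist" else (None,None)
    d=snapshot(n)
    if n=="wrist":
        T=np.eye(4);T[:3,:3]=R;T[:3,3]=p;T=T@np.array(d["mount"])
        d["C"]=T[:3,3];d["Rc"]=T[:3,:3]
    else:
        R=np.array(d["R"]);d["Rc"]=R.T;d["C"]=-R.T@np.array(d["t"])
    return d
def plane(d,uv,z):
    n=cv2.undistortPoints(np.array(uv,float).reshape(-1,1,2),np.array(d["mtx"]),np.array(d["dist"])).reshape(-1,2)
    r=np.c_[n,np.ones(len(n))]@d["Rc"].T
    return d["C"]+r*((z-d["C"][2])/r[:,2])[:,None]
def proj(d,X):
    R=d["Rc"].T
    return cv2.projectPoints(np.array(X,float).reshape(-1,3),cv2.Rodrigues(R)[0],-R@d["C"],np.array(d["mtx"]),np.array(d["dist"]))[0].reshape(-1,2)
def orange(im,roi=None):
    h=cv2.cvtColor(im,cv2.COLOR_BGR2HSV)
    m=cv2.inRange(h,(8,190,120),(19,255,255))
    if roi is not None:
        x0,y0,x1,y1=roi;k=np.zeros_like(m);k[y0:y1,x0:x1]=m[y0:y1,x0:x1];m=k
    return m
E
python3 - <<'E'
from h import *
d=snap("top");m=orange(d["image"],(140,105,280,195))
c=max(cv2.findContours(m,0,2)[0],key=cv2.contourArea);r=cv2.minAreaRect(c);print(r,cv2.boundingRect(c))
print("comb",plane(d,[r[0]],.045))
print("guide base corners",plane(d,[(323,181),(390,182),(392,127),(328,120)],.012).round(3), "bed",plane(d,[(360,149)],.044))
print("blue",plane(d,[(250,153)],.045),"jar",plane(d,[(475,222)],.08),"tray corners",plane(d,[(152,105),(279,118),(269,193),(138,178)],.032).round(3))
cv2.imwrite("pics/crop.png",cv2.hconcat([cv2.resize(d["image"][100:200,140:280],None,fx=3,fy=4,interpolation=2)[:400],cv2.resize(d["image"][110:190,315:400],None,fx=4.5,fy=5,interpolation=2)]))
E
```

```text
((207.0127716064453, 151.81948852539062), (23.626758575439453, 21.53539276123047), 42.709388732910156) (199, 137, 24, 25)
comb [[0.55070435 0.18448868 0.045     ]]
guide base corners [[ 0.469 -0.109  0.012]
 [ 0.46  -0.281  0.012]
 [ 0.608 -0.298  0.012]
 [ 0.634 -0.129  0.012]] bed [[ 0.54180709 -0.20575472  0.044     ]]
blue [[0.54259598 0.07375955 0.045     ]] jar [[ 0.33929131 -0.46974218  0.08      ]] tray corners [[ 0.693  0.341  0.032]
 [ 0.638 -0.001  0.032]
 [ 0.44   0.028  0.032]
 [ 0.493  0.37   0.032]]
```

```bash
cat >> h.py <<'E'
from scipy.spatial.transform import Rotation as Ro
def move(target,yaw=None):
    """shift cm, turn deg in tool axes; yaw = world angle (deg) of tool y minus 90, tool straight down"""
    p,R=pose()
    dx=R.T@(np.array(target)-p)*100
    out=dx
    if yaw is not None:
        y=np.radians(yaw);G=np.array([[-np.cos(y),-np.sin(y),0],[-np.sin(y),np.cos(y),0],[0,0,-1.]])
        out=np.r_[dx,Ro.from_matrix(R.T@G).as_rotvec(degrees=True)]
    print("move",out.round(2),"pos",p.round(4),"yaw",np.degrees(np.arctan2(R[1,1],R[0,1])).round(2)-90)
E
python3 - <<'E'
from h import *
d=snap("wrist");print(np.array(d["mount"]).round(3),d["mtx"][0][0]);print(bench.hold_point_z if 'bench' in globals() else globals().get("hold_point_z"))
move([0.50,0.184,0.28],0)
E
```

```text
[[ 0.    -0.959 -0.285  0.079]
 [ 1.     0.    -0.     0.001]
 [ 0.    -0.285  0.959 -0.166]
 [ 0.     0.     0.     1.   ]] 353.35956269980665
0.0188
move [-4.095e+01 -2.089e+01 -6.160e+00 -4.000e-02 -1.000e-02 -1.958e+01] pos [0.1842 0.518  0.2183] yaw -19.58
```

View pics/crop.png

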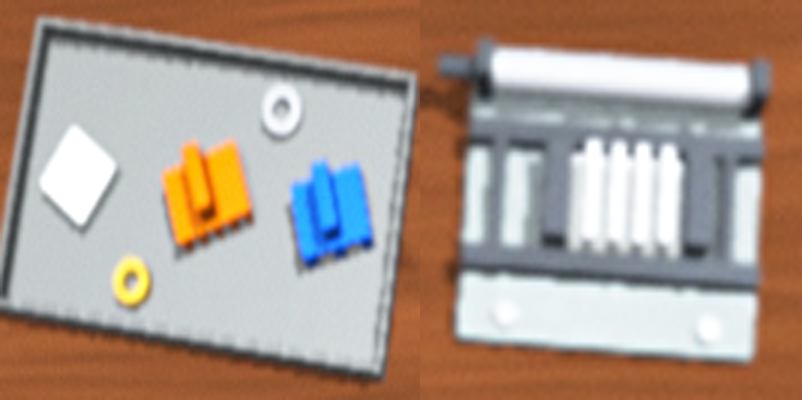

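The crop shows the comb's rib leaning along its fins at about (198,180) and the grey guide's four bright fins between dark cheeks, slightly towards its right side.

>>> carry_out:
  series: "-10 -5 -1.5 0 0 -5 1; -20 -10 -3 0 0 -10 1; -30 -15 -4.5 0 0 -15 1; -40 -20 -6 0 0 -19.5 1; -41 -20.9 -6.2 0 0 -19.6 1"

```text
time_s: 0.7
tool_pos: [0.3565, 0.3374, 0.2522]
orientation: [[-1.0, -0.003, 0.0], [-0.003, 1.0, 0.0], [-0.0, 0.0, -1.0]]
contact_force: [0.3, 0.4, -0.4]
finger_gap: 0.0928
gripper_force: 0.0
```

Run:
```python
from h import *
move([0.50,0.184,0.28],0)
```

```text
move [-1.430e+01 -1.539e+01 -2.780e+00  0.000e+00  1.000e-02  1.900e-01] pos [0.3565 0.3374 0.2522] yaw 0.18999999999999773
```

>>> carry_out:
  series: "-3 -3.2 -0.6 0 0 0 1; -6 -6.4 -1.2 0 0 0 1; -9 -9.6 -1.8 0 0 0 1; -12 -12.8 -2.4 0 0 0 1; -14.3 -15.4 -2.8 0 0 0.2 1"

```text
time_s: 1.2
tool_pos: [0.4999, 0.1832, 0.2803]
orientation: [[-1.0, 0.004, 0.0], [0.004, 1.0, -0.0], [-0.0, -0.0, -1.0]]
contact_force: [0.3, 0.3, -0.1]
finger_gap: 0.0931
gripper_force: 0.0
```

>>> carry_out:
  series: "0 0 0 0 0 0 1; 0 0 0 0 0 0 1; 0 0 0 0 0 0 1; 0 0 0 0 0 0 1; 0 0 0 0 0 0 1"

```text
time_s: 1.7
tool_pos: [0.498, 0.1858, 0.2799]
orientation: [[-1.0, 0.002, -0.0], [0.002, 1.0, -0.0], [0.0, -0.0, -1.0]]
contact_force: [-0.1, -0.5, 0.3]
finger_gap: 0.0927
gripper_force: 0.0
```

Run:
```python
from h import *
print(pose()[0])
d=snap("wrist");cv2.imwrite("pics/w1.png",d["image"])
m=orange(d["image"]);c=max(cv2.findContours(m,0,2)[0],key=cv2.contourArea);r=cv2.minAreaRect(c);print(r)
print(plane(d,[r[0]],.06))
np.savez("w1.npz",**{k:np.array(v) for k,v in d.items()})
```

```text
[0.49800858 0.18577376 0.27991658]
((322.1781311035156, 209.08978271484375), (53.64408493041992, 45.42936325073242), 43.451839447021484)
[[0.54630411 0.18844338 0.06      ]]
```

View pics/w1.png

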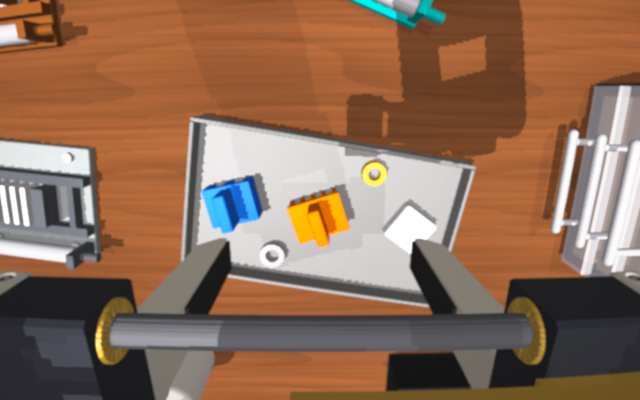

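The wrist view shows the orange comb at (320,217) with its rib pointing roughly down-image, blue comb at (232,203), collar (272,255); I go closer.

>>> carry_out:
  series: "-1.2 0 2.6 0 0 0 1; -2.4 0 5.2 0 0 0 1; -3.6 0 7.8 0 0 0 1; -5 0 10.4 0 0 0 1; -6 0 13 0 0 0 1"

```text
time_s: 2.25
tool_pos: [0.559, 0.1852, 0.1489]
orientation: [[-1.0, 0.003, 0.0], [0.003, 1.0, 0.0], [-0.0, 0.0, -1.0]]
contact_force: [-0.6, 0.5, -0.8]
finger_gap: 0.093
gripper_force: 0.0
```

>>> carry_out:
  series: "-6 0 0 0 0 0 1; -6 0 0 0 0 0 1; -6 0 0 0 0 0 1; -6 0 0 0 0 0 1; -6 0 0 0 0 0 1"

```text
time_s: 2.75
tool_pos: [0.6176, 0.185, 0.1504]
orientation: [[-1.0, 0.003, -0.0], [0.003, 1.0, 0.0], [0.0, 0.0, -1.0]]
contact_force: [-0.6, 0.0, -0.4]
finger_gap: 0.0932
gripper_force: 0.0
```

Run:
```python
from h import *
print(pose())
d=snap("wrist");im=d["image"]
m=orange(im);c=max(cv2.findContours(m,0,2)[0],key=cv2.contourArea);x,y,w,h=cv2.boundingRect(c);print(x,y,w,h)
a=max(0,x-15);b=max(0,y-15)
cr=im[b:y+h+15,a:x+w+15];print("crop origin",a,b,cr.shape)
cv2.imwrite("pics/w2.png",cv2.resize(cr,None,fx=4,fy=4,interpolation=2))
np.savez("w2.npz",**{k:np.array(v) for k,v in d.items()})
```

```text
(array([0.61761608, 0.18497875, 0.15036708]), array([[-9.99996388e-01,  2.68780219e-03, -2.01269953e-05],
       [ 2.68780141e-03,  9.99996387e-01,  3.84243205e-05],
       [ 2.02301996e-05,  3.83700844e-05, -9.99999999e-01]]))
291 93 75 78
crop origin 276 78 (108, 105, 3)
```

View pics/w2.png

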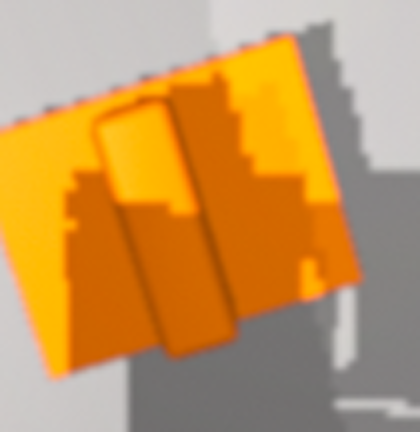

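Crop: rib top corners at about (95,122), (163,97), (238,337), (170,358); plate corners TR (293,35), BR (362,282), BL (55,378).

Run:
```python
from h import *
d=dict(np.load("w2.npz"))
o=np.array([276,78])
f=lambda L:np.array(L)/4+o-.375
r=plane(d,f([(95,122),(163,97),(238,337),(170,358)]),.073)
p=plane(d,f([(293,35),(362,282),(55,378)]),.037)
n=np.linalg.norm
print("rib c",r.mean(0),"size",n(r[1]-r[0]),n(r[2]-r[1]),n(r[3]-r[2]),n(r[0]-r[3]))
print("plate c",(p[0]+p[2])/2,n(p[1]-p[0]),n(p[2]-p[1]))
for v in (r[2]-r[1],r[3]-r[0],p[1]-p[0]):print("yaw of x",np.degrees(np.arctan2(v[1],v[0])))
v=p[2]-p[1];print("yaw y-axis",np.degrees(np.arctan2(v[1],v[0])))
c=(r.mean(0)+(p[0]+p[2])/2)/2
move([c[0],c[1],.15],15)
```

```text
rib c [0.56590132 0.18376858 0.073     ] size 0.012124800702783897 0.04268716897809886 0.012444629418913203 0.04222787524201712
plate c [0.56611599 0.18407739 0.037     ] 0.04932941416947399 0.06436763534726042
yaw of x 17.549210320066667
yaw of x 17.106079144083235
yaw of x 17.16081928134805
yaw y-axis -72.53179612594388
move [ 5.170e+00 -1.200e-01  5.000e-02  0.000e+00  1.000e-02 -1.516e+01] pos [0.6178 0.185  0.1505] yaw -0.1599999999999966
```

>>> carry_out:
  series: "2 0 0 0 0 -6 0.1; 4 0 0 0 0 -12 0.1; 5.2 -0.1 0 0 0 -17.5 0.1; 5.2 -0.1 0 0 0 -17.5 0.1; 5.2 -0.1 0 0 0 -17.5 0.1"

```text
time_s: 3.3
tool_pos: [0.5668, 0.184, 0.1506]
orientation: [[-0.955, -0.295, 0.001], [-0.295, 0.955, 0.0], [-0.001, -0.0, -1.0]]
contact_force: [-0.4, 0.2, 0.4]
finger_gap: 0.0578
gripper_force: 0.0
```

Run:
```python
from h import *
move([.566,.184,.043],17.3);print(state()["finger_gap"])
```

```text
move [ 9.000e-02  2.000e-02  1.076e+01 -1.000e-02  6.000e-02 -1.300e-01] pos [0.5668 0.184  0.1506] yaw 17.17
0.057785055326524996
```

>>> carry_out:
  series: "0.1 0 4 0 0 0 0.1; 0.1 0 7 0 0 0 0.1; 0.1 0 9 0 0 0 0.1; 0.1 0 10.2 0 0 0 0.1; 0.1 0 10.7 0 0 0 0.1"

```text
time_s: 3.8
tool_pos: [0.5657, 0.1835, 0.042]
orientation: [[-0.955, -0.296, -0.001], [-0.296, 0.955, -0.0], [0.001, 0.0, -1.0]]
contact_force: [-0.6, 0.6, 0.7]
finger_gap: 0.0513
gripper_force: 0.0
```

>>> carry_out:
  series: "0 0 0 0 0 0 -1; 0 0 0 0 0 0 -1; 0 0 0 0 0 0 -1; 0 0 0 0 0 0 -1; 0 0 0 0 0 0 -1"
  newtons: 25

```text
time_s: 4.3
tool_pos: [0.5658, 0.1836, 0.0434]
orientation: [[-0.955, -0.298, 0.001], [-0.298, 0.955, 0.0], [-0.001, -0.0, -1.0]]
contact_force: [-0.2, -0.2, -0.2]
finger_gap: 0.0157
gripper_force: 0.0
```

>>> carry_out:
  series: "0 0 0 0 0 0 -1; 0 0 0 0 0 0 -1; 0 0 0 0 0 0 -1; 0 0 0 0 0 0 -1; 0 0 0 0 0 0 -1"

```text
time_s: 4.8
tool_pos: [0.5658, 0.1835, 0.0432]
orientation: [[-0.955, -0.298, 0.0], [-0.298, 0.955, 0.0], [-0.0, -0.0, -1.0]]
contact_force: [-1.0, -1.4, 5.8]
finger_gap: 0.0137
gripper_force: 25.0
```

>>> carry_out:
  series: "0 0 -1 0 0 0 -1; 0 0 -3 0 0 0 -1; 0 0 -6 0 0 0 -1; 0 0 -9 0 0 0 -1; 0 0 -12 0 0 0 -1"

```text
time_s: 5.3
tool_pos: [0.565, 0.1836, 0.1641]
orientation: [[-0.955, -0.298, -0.001], [-0.298, 0.955, -0.0], [0.001, 0.0, -1.0]]
contact_force: [0.0, 0.7, -2.0]
finger_gap: 0.0135
gripper_force: 25.0
```

Run:
```python
from h import *
print(state()["gripper_force"],state()["finger_gap"])
move([.46,-.195,.20],0)
```

```text
24.995362758636475 0.013494240211544455
move [ 21.3  -33.01  -3.58   0.    -0.05  17.32] pos [0.565  0.1836 0.1641] yaw 17.319999999999993
```

Run:
```python
from h import *
move([.63,-.20,.22],-4)
```

```text
move [  5.22 -38.55  -5.59   0.    -0.05  21.32] pos [0.565  0.1836 0.1641] yaw 17.319999999999993
```

>>> carry_out:
  series: "0.5 -4 -1.5 0 0 2 -1; 1.1 -8 -3 0 0 5 -1; 1.7 -12.5 -4 0 0 8 -1; 2.3 -17 -5 0 0 11 -1; 2.9 -21 -5.6 0 0 14 -1"

```text
time_s: 5.8
tool_pos: [0.6004, -0.0275, 0.2199]
orientation: [[-0.998, -0.055, 0.0], [-0.055, 0.998, 0.0], [-0.0, -0.0, -1.0]]
contact_force: [0.3, 0.7, -2.4]
finger_gap: 0.0139
gripper_force: 25.0
```

Run:
```python
from h import *
move([.63,-.20,.22],-4)
```

```text
move [-2.000e+00 -1.739e+01 -1.000e-02  0.000e+00  2.000e-02  7.180e+00] pos [ 0.6004 -0.0275  0.2199] yaw 3.180000000000007
```

>>> carry_out:
  series: "-0.5 -4.5 0 0 0 2 -1; -1 -9 0 0 0 4 -1; -1.5 -13 0 0 0 6 -1; -2 -16 0 0 0 7.2 -1; -2 -17.4 0 0 0 7.2 -1"

```text
time_s: 6.3
tool_pos: [0.6302, -0.2004, 0.2186]
orientation: [[-0.998, 0.07, -0.001], [0.07, 0.998, 0.0], [0.001, 0.0, -1.0]]
contact_force: [-1.0, 1.1, -2.8]
finger_gap: 0.0141
gripper_force: 25.0
```

>>> carry_out:
  series: "0 0 0 0 0 0 -1; 0 0 0 0 0 0 -1; 0 0 0 0 0 0 -1; 0 0 0 0 0 0 -1; 0 0 0 0 0 0 -1"

```text
time_s: 6.8
tool_pos: [0.6305, -0.1972, 0.2191]
orientation: [[-0.998, 0.067, 0.0], [0.067, 0.998, 0.0], [-0.0, 0.0, -1.0]]
contact_force: [-0.7, 0.1, -2.8]
finger_gap: 0.0138
gripper_force: 25.0
```

Run:
```python
from h import *
print(pose())
d=snap("wrist");im=d["image"]
cv2.imwrite("pics/w3.png",im)
np.savez("w3.npz",**{k:np.array(v) for k,v in d.items()})
```

```text
(array([ 0.63047854, -0.19724268,  0.21911169]), array([[-9.97774498e-01,  6.66786170e-02,  1.18429844e-04],
       [ 6.66786221e-02,  9.97774503e-01,  3.99371317e-05],
       [-1.15503326e-04,  4.77449903e-05, -9.99999992e-01]]))
```

View pics/w3.png

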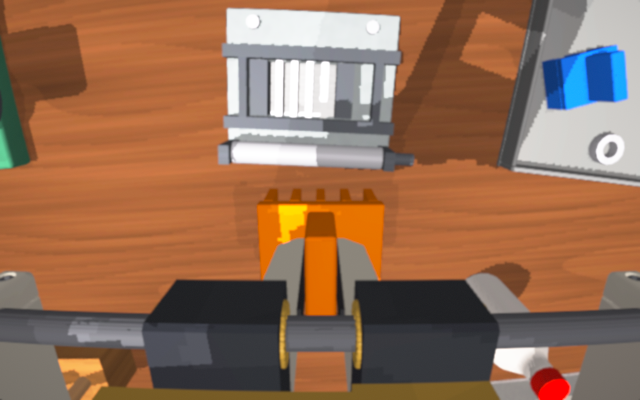

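The guide lies at rows 10–165, cols 222–400, bed fins at cols ~270–335, comb held below at (320,240), fins visible. A zoom for the edges:

Run:
```python
from h import *
d=dict(np.load("w3.npz"));im=d["image"]
cv2.imwrite("pics/w3z.png",cv2.resize(im[5:155,215:415],None,fx=4,fy=4,interpolation=2))
g=cv2.cvtColor(im,cv2.COLOR_BGR2GRAY)
for r in (70,80,88,100,108):print(r,list(g[r,240:380]))
```

```text
70 [np.uint8(152), np.uint8(152), np.uint8(152), np.uint8(152), np.uint8(150), np.uint8(135), np.uint8(104), np.uint8(69), np.uint8(77), np.uint8(121), np.uint8(154), np.uint8(164), np.uint8(164), np.uint8(163), np.uint8(164), np.uint8(163), np.uint8(163), np.uint8(163), np.uint8(163), np.uint8(163), np.uint8(163), np.uint8(163), np.uint8(163), np.uint8(164), np.uint8(164), np.uint8(164), np.uint8(152), np.uint8(115), np.uint8(72), np.uint8(66), np.uint8(139), np.uint8(220), np.uint8(241), np.uint8(244), np.uint8(247), np.uint8(253), np.uint8(255), np.uint8(255), np.uint8(255), np.uint8(255), np.uint8(255), np.uint8(255), np.uint8(254), np.uint8(201), np.uint8(168), np.uint8(218), np.uint8(241), np.uint8(245), np.uint8(245), np.uint8(246), np.uint8(252), np.uint8(255), np.uint8(255), np.uint8(255), np.uint8(255), np.uint8(255), np.uint8(255), np.uint8(255), np.uint8(233), np.uint8(210), np.uint8(239), np.uint8(247), np.uint8(247), np.uint8(247), np.uint8(247), np.uint8(251), np.uint8(254), np.uint8(255), np.uint8(255), np.uint8(255), np.uint8(255), np.uint8(255), np.uint8(255), np.ui
[... 8675 characters left out ...]
33), np.uint8(229), np.uint8(205), np.uint8(145), np.uint8(95), np.uint8(88), np.uint8(91), np.uint8(92), np.uint8(91), np.uint8(92), np.uint8(91), np.uint8(92), np.uint8(90), np.uint8(91), np.uint8(91), np.uint8(91), np.uint8(91), np.uint8(91), np.uint8(93), np.uint8(95), np.uint8(110), np.uint8(135), np.uint8(151), np.uint8(156), np.uint8(155), np.uint8(155), np.uint8(153), np.uint8(153), np.uint8(152), np.uint8(152), np.uint8(152), np.uint8(154), np.uint8(153), np.uint8(154), np.uint8(154), np.uint8(155), np.uint8(154), np.uint8(151), np.uint8(134), np.uint8(102), np.uint8(70), np.uint8(71), np.uint8(81), np.uint8(85), np.uint8(86), np.uint8(84), np.uint8(84), np.uint8(87), np.uint8(100)]
```

View pics/w3z.png

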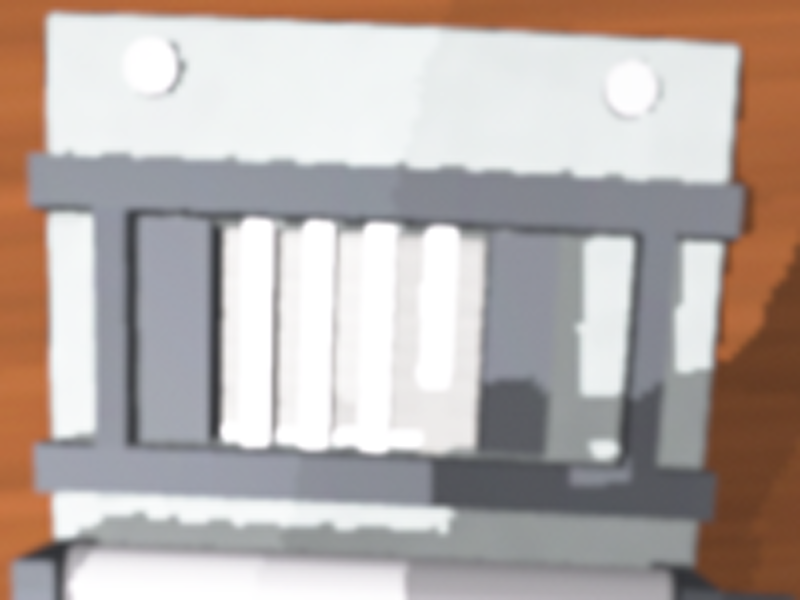

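Fin tops centre at raw cols 278.7/293.8/308.8/323.9 (row 80), cheeks' inner edges 266.8/335.6: bed centre is col 301.25. Plate corners are TL (47,13), TR (740,43) in the zoom; the comb's fin tips are around (320,193).

Run:
```python
from h import *
d=dict(np.load("w3.npz"));im=d["image"]
o=np.array([215,5]);f=lambda L:np.array(L)/4+o-.375
n=np.linalg.norm
P=plane(d,f([(47,13),(740,43)]),.012);v=P[1]-P[0];print("near edge",P,n(v))
yaw=np.degrees(np.arctan2(v[1],v[0]))-90;print("guide yaw edge",yaw)
# rail edges
# cheek inner edge lines, fins
g=cv2.cvtColor(im,cv2.COLOR_BGR2GRAY).astype(float)
rows=np.arange(66,98)
L=[];Rr=[];
for r in rows:
    a=g[r,262:272]; i=np.where(a<130)[0][0]; L.append(262+i-1+(a[i-1]-130)/(a[i-1]-a[i]))
    a=g[r,328:342]; i=np.where(a<190)[0][0]; Rr.append(328+i-1+(a[i-1]-190)/(a[i-1]-a[i]))
XL=plane(d,np.c_[L,rows],.044);XR=plane(d,np.c_[Rr,rows],.044)
for X in(XL,XR):
    k=np.polyfit(X[:,0],X[:,1],1);print("edge yaw",np.degrees(np.arctan(k[0])),"at x=.54 y",np.polyval(k,.54), "res",np.std(X[:,1]-np.polyval(k,X[:,0])))
E1=plane(d,f([(258,218),(258,447),(440,225),(437,455)]),.044);print("fin ends",E1.round(4),n(E1[1]-E1[0]))
th=np.radians(yaw);ex=np.array([np.cos(th),np.sin(th)]);print("centre from plate",P.mean(0)[:2]+.075*ex)
p,R=pose()
for z in(.038,):
  print(proj(d,[p+R@np.array([.025,y,z]) for y in(-.028,-.014,0,.014,.028)]).round(1))
print(proj(d,[p+R@np.array([.025,y,.006]) for y in(-.033,.033)]+[p+R@np.array([.022,y,-.030]) for y in(-.007,.007)]).round(1))
print("R",[int(x) for x in im[195,255:390,2]])
print("R2",[int(x) for x in im[230,255:390,1]])
```

```text
near edge [[ 0.46347005 -0.27692997  0.012     ]
 [ 0.48175114 -0.109271    0.012     ]] 0.16865268668828193
guide yaw edge -6.222796525137952
edge yaw -6.172410004744297 at x=.54 y -0.24054492716936168 res 8.495075921988813e-06
edge yaw -6.111271960015735 at x=.54 y -0.17701960045425008 res 0.00011564892600124865
fin ends [[ 0.5181 -0.2267  0.044 ]
 [ 0.5693 -0.2316  0.044 ]
 [ 0.5225 -0.1855  0.044 ]
 [ 0.574  -0.1895  0.044 ]] 0.05144047421180944
centre from plate [ 0.54716869 -0.2012301 ]
[[272.1 187.9]
 [295.5 187.9]
 [318.9 187.9]
 [342.3 187.9]
 [365.7 187.9]]
[[254.2 203.8]
 [383.1 203.9]
 [301.4 236.6]
 [335.1 236.7]]
R [163, 163, 163, 163, 165, 166, 169, 175, 175, 174, 167, 154, 143, 140, 140, 140, 140, 140, 139, 138, 135, 134, 140, 152, 161, 164, 163, 164, 164, 165, 165, 164, 164, 165, 164, 159, 152, 147, 145, 144, 144, 142, 142, 141, 139, 141, 150, 161, 165, 165, 165, 165, 166, 165, 165, 165, 165, 165, 165, 163, 159, 148, 142, 140, 140, 140, 140, 140, 142, 145, 155, 160, 162, 163, 163, 163, 162, 163, 162, 163, 163, 162, 162, 160, 150, 136, 134, 138, 140, 140, 140, 140, 140, 141, 148, 159, 168, 169, 169, 168, 166, 168, 172, 173, 175, 174, 172, 160, 140, 129, 129, 133, 139, 140, 140, 140, 140, 140, 142, 147, 154, 160, 163, 163, 162, 163, 162, 163, 162, 163, 163, 163, 164, 163, 163]
R2 [92, 92, 93, 97, 106, 109, 110, 110, 110, 110, 109, 110, 110, 110, 110, 110, 110, 110, 110, 109, 111, 110, 110, 111, 120, 153, 189, 203, 204, 203, 203, 203, 200, 185, 160, 146, 144, 145, 143, 135, 122, 114, 112, 112, 112, 111, 112, 112, 109, 102, 84, 70, 67, 68, 68, 68, 68, 69, 69, 69, 70, 69, 70, 68, 69, 69, 68, 69, 68, 69, 68, 69, 69, 68, 68, 68, 69, 68, 68, 70, 80, 97, 110, 114, 113, 114, 115, 114, 116, 115, 115, 114, 115, 115, 115, 115, 115, 115, 115, 115, 115, 114, 115, 115, 115, 115, 115, 115, 115, 115, 115, 115, 115, 114, 115, 115, 115, 115, 114, 115, 114, 115, 115, 115, 115, 114, 110, 104, 98, 98, 99, 100, 98, 98, 99]
```

Run:
```python
from h import *
move([.546,-.2109,.095],-6.15)
```

```text
move [ 8.34 -1.91 12.41  0.    0.    2.31] pos [ 0.6305 -0.1974  0.2191] yaw -3.8400000000000034
```

>>> carry_out:
  series: "3 -0.7 0 0 0 1 -1; 6 -1.4 0.5 0 0 2.3 -1; 8.3 -1.9 3 0 0 2.3 -1; 8.3 -1.9 6.5 0 0 2.3 -1; 8.3 -1.9 9 0 0 2.3 -1"

```text
time_s: 7.35
tool_pos: [0.5454, -0.2112, 0.1277]
orientation: [[-0.994, 0.108, -0.0], [0.108, 0.994, 0.0], [0.0, 0.0, -1.0]]
contact_force: [0.0, -0.1, -3.4]
finger_gap: 0.0138
gripper_force: 25.0
```

>>> carry_out:
  series: "0 0 1 0 0 0 -1; 0 0 2 0 0 0 -1; 0 0 3 0 0 0 -1; 0 0 3.4 0 0 0 -1; 0 0 3.4 0 0 0 -1"

```text
time_s: 7.85
tool_pos: [0.5464, -0.2114, 0.0949]
orientation: [[-0.994, 0.108, -0.0], [0.108, 0.994, 0.0], [0.0, 0.0, -1.0]]
contact_force: [0.3, 1.0, -2.4]
finger_gap: 0.0139
gripper_force: 25.0
```

Run:
```python
from h import *
move([.546,-.2109,.095],-6.15);print(state()["contact_force"])
d=snap("wrist");im=d["image"]
cv2.imwrite("pics/w4.png",cv2.resize(im[80:280,200:440],None,fx=3.3,fy=3,interpolation=2))
np.savez("w4.npz",**{k:np.array(v) for k,v in d.items()})
```

```text
move [ 0.05  0.05 -0.01  0.   -0.01 -0.03] pos [ 0.5464 -0.2114  0.0949] yaw -6.180000000000007
[ 0.29400926  0.99906782 -2.39658041]
```

View pics/w4.png

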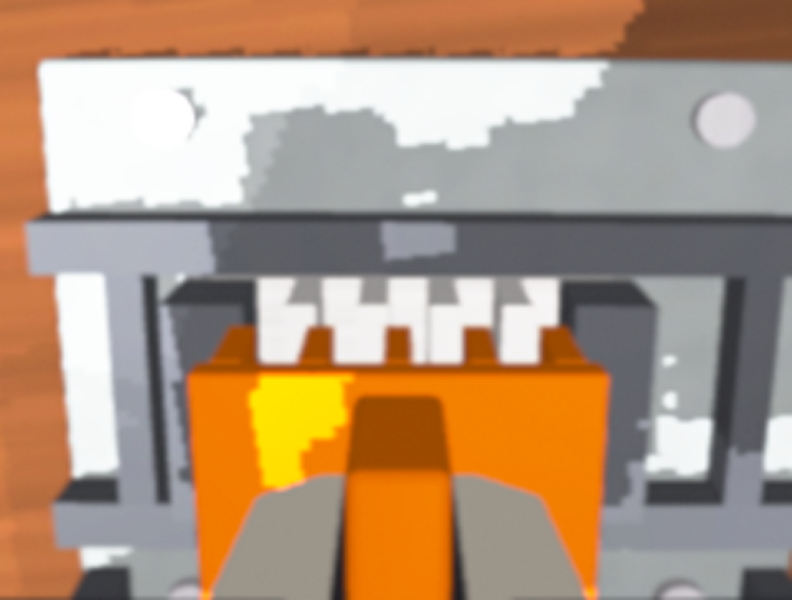

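Zoom: comb fin tips centred at x≈399, the bed's four fin-end faces at 305/374/444/513 (centre 409), so the comb must go a little to image right (+tool y). Refining numerically.

Run:
```python
from h import *
d=dict(np.load("w4.npz"));im=d["image"].astype(int)
print(d["mtx"][0][2])
print("comb R-B row195",[int(a) for a in (im[195,262:382,2]-im[195,262:382,0])])
for r in(176,179): print("bed gray",r,[int(a) for a in im[r,270:378,1]])
p,R=pose()
f=lambda L:np.array([(x/3.3+200-.35,y/3+80-.33) for x,y in L])
T=R.T@(plane(d,f([(234,328),(315,328),(399,328),(481,328),(562,328)]),.057)-p).T*1000
B=R.T@(plane(d,f([(305,304),(374,304),(444,304),(513,304)]),.044)-p).T*1000
print(T.round(1),T.mean(1));print(B.round(1),B.mean(1))
```

```text
320.2438631985957
comb R-B row195 [-9, -8, -1, 28, 78, 129, 157, 157, 156, 158, 156, 156, 154, 152, 127, 66, 21, 3, 2, 2, 3, 2, 3, 3, 2, 2, 2, 3, 11, 51, 97, 146, 156, 157, 156, 156, 157, 129, 78, 38, 6, 3, 3, 3, 3, 2, 3, 3, 2, 2, 2, 1, 3, 10, 52, 95, 143, 157, 156, 157, 157, 114, 71, 34, 6, 3, 3, 5, 3, 2, 2, 2, 2, 2, 2, 2, 2, 12, 48, 109, 154, 156, 157, 156, 157, 157, 136, 89, 38, 9, 2, 3, 2, 3, 2, 2, 1, 1, 1, 3, 13, 50, 96, 143, 149, 155, 157, 156, 157, 157, 157, 135, 91, 44, 11, -5, -8, -9, -8, -7]
bed gray 176 [60, 61, 60, 60, 59, 59, 73, 124, 193, 234, 240, 240, 240, 240, 240, 240, 239, 228, 193, 158, 147, 146, 147, 146, 147, 147, 154, 186, 225, 239, 241, 241, 241, 241, 241, 240, 240, 238, 226, 186, 153, 146, 146, 146, 146, 147, 156, 188, 227, 239, 241, 241, 241, 241, 241, 241, 241, 240, 230, 196, 159, 146, 146, 146, 146, 146, 147, 166, 206, 235, 241, 241, 241, 241, 241, 241, 242, 240, 229, 193, 155, 144, 146, 147, 146, 147, 147, 153, 178, 220, 237, 242, 242, 242, 242, 242, 242, 239, 218, 149, 82, 59, 59, 61, 60, 61, 61, 61]
bed gray 179 [61, 60, 60, 59, 59, 58, 74, 125, 195, 235, 241, 241, 241, 241, 241, 239, 228, 195, 160, 148, 147, 148, 148, 148, 148, 146, 150, 179, 222, 239, 243, 243, 243, 243, 243, 243, 243, 238, 220, 174, 149, 146, 148, 148, 147, 147, 158, 192, 230, 242, 244, 244, 244, 244, 244, 244, 244, 243, 233, 199, 159, 147, 146, 147, 147, 147, 147, 153, 179, 222, 241, 245, 245, 245, 245, 245, 245, 244, 233, 194, 149, 139, 145, 147, 148, 147, 147, 147, 150, 170, 212, 238, 245, 245, 245, 245, 246, 243, 224, 149, 78, 55, 56, 58, 60, 59, 59, 59]
[[ 24.6  24.6  24.6  24.6  24.6]
 [-29.  -14.3   0.9  15.8  30.5]
 [ 38.3  38.3  38.3  38.3  38.3]] [24.58341982  0.75729581 38.26777864]
[[ 26.3  26.3  26.3  26.3]
 [-17.1  -3.9   9.5  22.7]
 [ 51.3  51.3  51.3  51.3]] [26.3399894   2.82719099 51.26656833]
```

>>> carry_out:
  series: "0.15 0.2 0 0 0 0 -1; 0.15 0.2 0.4 0 0 0 -1; 0.15 0.2 0.8 0 0 0 -1; 0.15 0.2 1.1 0 0 0 -1; 0.15 0.2 1.2 0 0 0 -1"

```text
time_s: 8.4
tool_pos: [0.5448, -0.2092, 0.0824]
orientation: [[-0.994, 0.108, -0.001], [0.108, 0.994, 0.0], [0.001, 0.0, -1.0]]
contact_force: [-0.1, 0.3, -2.5]
finger_gap: 0.0139
gripper_force: 25.0
```

>>> carry_out:
  series: "0 0 0.05 0 0 0 -1; 0 0 0.1 0 0 0 -1; 0 0 0.15 0 0 0 -1; 0 0 0.2 0 0 0 -1; 0 0 0.25 0 0 0 -1"

```text
time_s: 8.9
tool_pos: [0.5451, -0.2093, 0.0804]
orientation: [[-0.994, 0.108, 0.0], [0.108, 0.994, -0.0], [-0.0, -0.0, -1.0]]
contact_force: [-0.1, 0.8, -2.5]
finger_gap: 0.0138
gripper_force: 25.0
```

>>> carry_out:
  series: "0 0 0.05 0 0 0 -1; 0 0 0.1 0 0 0 -1; 0 0 0.15 0 0 0 -1; 0 0 0.2 0 0 0 -1; 0 0 0.3 0 0 0 -1"

```text
time_s: 9.4
tool_pos: [0.5451, -0.2093, 0.0774]
orientation: [[-0.994, 0.108, 0.0], [0.108, 0.994, -0.0], [-0.0, -0.0, -1.0]]
contact_force: [-0.5, -0.2, -3.1]
finger_gap: 0.0136
gripper_force: 25.0
```

>>> carry_out:
  series: "0 0 0.05 0 0 0 -1; 0 0 0.1 0 0 0 -1; 0 0 0.15 0 0 0 -1; 0 0 0.2 0 0 0 -1; 0 0 0.3 0 0 0 -1"

```text
time_s: 9.9
tool_pos: [0.5451, -0.2093, 0.0744]
orientation: [[-0.994, 0.108, 0.0], [0.108, 0.994, -0.0], [-0.0, -0.0, -1.0]]
contact_force: [-0.7, -0.8, -3.0]
finger_gap: 0.0138
gripper_force: 25.0
```

>>> carry_out:
  series: "0 0 0.1 0 0 0 -1; 0 0 0.25 0 0 0 -1; 0 0 0.4 0 0 0 -1; 0 0 0.55 0 0 0 -1; 0 0 0.7 0 0 0 -1"

```text
time_s: 10.4
tool_pos: [0.545, -0.2093, 0.0673]
orientation: [[-0.994, 0.108, 0.0], [0.108, 0.994, 0.0], [-0.0, 0.0, -1.0]]
contact_force: [-0.2, 1.5, -2.9]
finger_gap: 0.0137
gripper_force: 25.0
```

>>> carry_out:
  series: "0 0 0.15 0 0 0 -1; 0 0 0.3 0 0 0 -1; 0 0 0.45 0 0 0 -1; 0 0 0.6 0 0 0 -1; 0 0 0.7 0 0 0 -1"

```text
time_s: 10.9
tool_pos: [0.545, -0.2093, 0.0603]
orientation: [[-0.994, 0.108, -0.0], [0.108, 0.994, 0.0], [0.0, 0.0, -1.0]]
contact_force: [-0.5, -0.2, -2.2]
finger_gap: 0.0136
gripper_force: 25.0
```

Run:
```python
from h import *
s=state();print(s["contact_force"],s["tool_pos"],s["wrist_torque"])
```

```text
[-0.47491699 -0.1520159  -2.18027256] [ 0.5450237 -0.2092736  0.0602521] [ 0.01918262  0.00568929 -0.00323756]
```

>>> carry_out:
  series: "0 0 0.05 0 0 0 -1; 0 0 0.1 0 0 0 -1; 0 0 0.15 0 0 0 -1; 0 0 0.2 0 0 0 -1; 0 0 0.2 0 0 0 -1"

```text
time_s: 11.4
tool_pos: [0.545, -0.2093, 0.0584]
orientation: [[-0.994, 0.108, -0.0], [0.108, 0.994, 0.0], [0.0, 0.0, -1.0]]
contact_force: [-0.0, 0.4, -2.6]
finger_gap: 0.014
gripper_force: 25.0
```

>>> carry_out:
  series: "0 0 0 0 0 0 -0.4; 0 0 0 0 0 0 -0.4; 0 0 0 0 0 0 -0.4; 0 0 0 0 0 0 -0.4; 0 0 0 0 0 0 -0.4"

```text
time_s: 11.9
tool_pos: [0.5451, -0.2093, 0.0585]
orientation: [[-0.994, 0.108, 0.0], [0.108, 0.994, -0.0], [-0.0, -0.0, -1.0]]
contact_force: [0.5, 0.3, 0.2]
finger_gap: 0.0283
gripper_force: 0.0
```

>>> carry_out:
  series: "0 0 -0.5 0 0 0 -0.4; 0 0 -2 0 0 0 -0.4; 0 0 -5 0 0 0 -0.4; 0 0 -9 0 0 0 -0.4; 0 0 -13 0 0 0 -0.4"

```text
time_s: 12.4
tool_pos: [0.5449, -0.2092, 0.191]
orientation: [[-0.994, 0.108, 0.0], [0.108, 0.994, -0.0], [-0.0, -0.0, -1.0]]
contact_force: [0.4, 0.3, 0.3]
finger_gap: 0.0281
gripper_force: 0.0
```

>>> carry_out:
  series: "-4 0 0 0 0 0 -0.4; -8 0 0 0 0 0 -0.4; -8 0 0 0 0 0 -0.4; -8 0 0 0 0 0 -0.4; -8 0 0 0 0 0 -0.4"

```text
time_s: 12.9
tool_pos: [0.6238, -0.2178, 0.1889]
orientation: [[-0.994, 0.108, -0.0], [0.108, 0.994, 0.0], [0.0, 0.0, -1.0]]
contact_force: [-0.6, -0.1, 0.6]
finger_gap: 0.0278
gripper_force: 0.0
```

Run:
```python
from h import *
d=snap("wrist");im=d["image"];s=state();print(s["contact_force"],s["finger_gap"],s["tool_pos"])
cv2.imwrite("pics/w5.png",cv2.resize(im[0:200,200:440],None,fx=3.3,fy=3,interpolation=2))
np.savez("w5.npz",**{k:np.array(v) for k,v in d.items()})
```

```text
[ 0.65216087 -0.30827204  0.23156005] 0.02800645895810386 [ 0.62377095 -0.21784999  0.18893209]
```

View pics/w5.png

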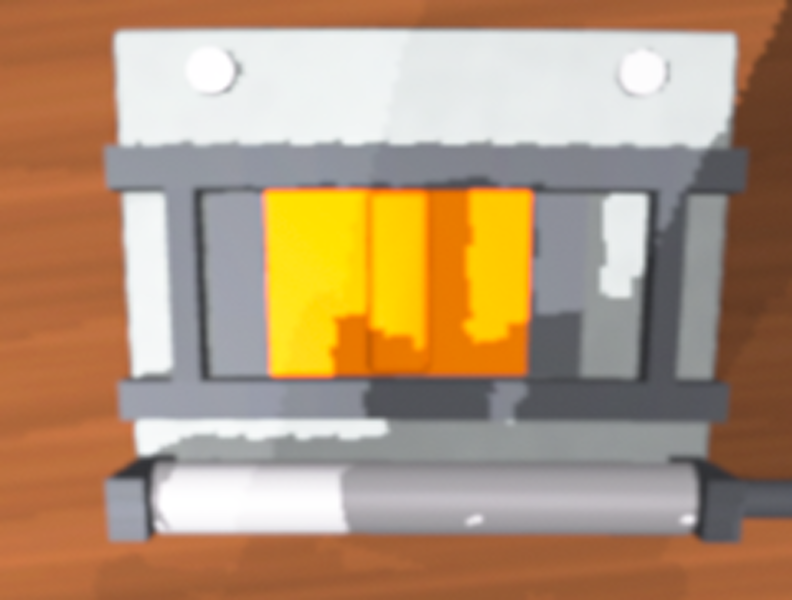

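The comb's plate (265–532, 188–376) sits square between the cheeks and just between the rails, with the gripper well clear.

```bash
python3 -c "
from bench import *
print(job_done())"
```

```text
the job is handed in; nothing more can be done
None
```

I fitted the orange comb into the grey guide's bed, let go of it and handed the job in at about 13 s. It went in with no noticeable contact force, and the last picture shows it square between the cheeks; no pass/fail result came back.

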